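Seat a lens barrel in a sprung V-block and hold it there

ROBOT

A 7-joint arm with a two-finger parallel gripper is mounted at the origin on the work surface. World frame = base frame: x ahead of the robot, y to its left, z up, the work surface at z = 0. Lengths are in m, angles in rad, forces in N, time in s.
With the tool pointing down it reaches from about 0.4 to 0.925 m from the base axis. Payload 5.6 kg.
Tool frame: the origin (TCP) lies on the centre line of the jaws, within the pads' length; the fingertips stand 17 mm ahead of it and the grasp point (between the pads) lies 2 mm behind it; z points along the fingers, y is the direction in which the jaws open and shut (so a half turn about z gives the same grasp; the last joint's range is limited). The gripper opens to 85 mm and grips with 20 to 120 N. Pads are 22 mm wide; open, the fingers measure 114 mm over their backs; the gripper's body (76 mm by 85 mm) begins 54 mm behind the grasp point. The pads swing forward as they close: fully open they stand 13 mm farther back than shut.
Start: joints at [1.083, 0.468, -0.012, 1.603, 0.006, 1.071, -0.056], TCP at [0.28, -0.587, 0.248] pointing down, gripper open.
Joint ranges: [-2.53, 2.53], [-0.31, 2.02], [-1.57, 1.55], [0.28, 2.44], [-1.29, 4.43], [0.15, 1.84], [-2.92, 2.92]. Speed limits (rad/s): [2.57, 2.57, 3.14, 3.14, 3.14, 3.14, 3.14].

INTERFACE

Orientations are given as a 3x3 rotation matrix whose columns are the frame's x, y, z axes.
In Python, from rig import robot gives the robot as it stands. Calls block until the motion is done:
- robot.goto(position, orientation): joint-space move of the TCP to a pose.
- robot.move_linear(position, orientation=None, speed=0.15): straight line of the TCP; orientation=None keeps the orientation; speed is the mean speed in m/s.
- robot.goto_joints(angles): joint-space move.
- robot.open_gripper() and robot.close_gripper(grasp_force=None): open the fingers fully, or close them until they stop; grasp_force is the grip in N (None keeps the last).
- robot.sleep(seconds).
- robot.ik(position, orientation): joint angles nearest the present ones, or None.
- robot.read_state(): the state.
- robot.capture(name): name is "scene" or "top" or "wrist"; returns the picture (420x560x3 uint8, red, green, blue); there is no depth.
- robot.camera_info(name): a dict with "fx", "fy", "cx", "cy" (pixels), "R" (3x3) and "t" (3): a world point X has camera coordinates R X + t. Camera axes: x right, y down, z forward; pixel columns grow to the right and rows downward; lengths in m; the calibration is good to about 2 mm. The wrist camera is an equidistant fisheye: a pixel r from the principal point sees the ray r / f radians off the axis. A picture is of the moment at which its call begins: read the wrist's pose just before it. camera_info takes no time and is no camera call; for the wrist camera it gives the pose at the moment of the call.
A pose or a line that the arm cannot do raises robot.PlanningError and nothing moves.
- robot.finish_job(): hands the job in, once; it reports no verdict.
The state is a dict: "time_s": time; "qpos": joint angles; "joint_velocities": joint speeds; "effort": joint torques, N m; "tcp_pos": TCP position; "tcp_rot": TCP orientation; "ft_force": force on the tool from outside, world axes, zero at the start; "wrist_torque": the same for the moment, N m; "width": finger opening in m.
Only numpy, scipy, OpenCV 4.12 (cv2) and the standard library are available. Lean on these libraries where they do the work, as an engineer would, in place of code of your own. Each camera call takes 0.05 s, during which the arm holds its last target. There are 200 camera calls.

TASK

Take the loose lid off the blue tub: lift its orange grip so that the lid tips up with the opposite edge still resting on the tub's rim, then lift it off and lay it flat on the bench, grip upwards. Take the black lens barrel out of the tub, lay it lengthways centred in the V of the sprung block, let it settle so that it bears on both sloping sides, and press it gently down until the block has sunk about 6 mm, half of its travel. Finish while still holding it pressed there, and leave the flask, the dishes and the jar alone.

Things in the scene. Friction and masses are not known exactly. Their poses are not given: they have to be found in the camera images.
- tub: open dark blue tub, fixed, 120 mm (its x) by 140 mm (its y), 58 mm high, walls and floor 4 mm; origin at the centre of its underside, z up. Inside, two grey moulded V cradles, each 12 mm wide, at y = -33 and +33 mm, reaching at most 29 mm high; between them 54 mm is free down to the floor. The barrel lies in them along the tub's y, its axis 30 mm above the bench and over the tub's x = 0
- lid: loose pale blue lid, about 0.12 kg: a plate 128 mm (x) by 148 mm (y), 4 mm thick, with a thin lip 5 mm deep below it that fits inside the tub's walls with 2 to 3 mm of play. Origin at the centre of the plate's underside, which rests on the rim 58 mm up (5 mm up when the lid lies on the bench on its lip). Its axes start parallel to the tub's
- lid_grip (a point): where to grip the lid: on the upright orange fin at the lid's +x end, 28 mm long in the lid's x, 12 mm thick in y, standing 34 mm above the plate. This point lies at lid x = 48, y = 0, 26 mm above the plate's underside (12 mm below the fin's top); axes as the lid's
- lid_heel (a point): middle of the lid's edge opposite to the fin, at lid x = -64, on the plate's underside; the edge the lid pivots on when tipped
- barrel_center (a point): centre of the black lens barrel with brass bands, a smooth cylinder 28 mm in diameter and 90 mm long, about 0.15 kg, its length along its own y; both ends alike
- jig: fixed steel base, 100 mm (x) by 120 mm (y), 16 mm thick, origin at the centre of its underside. The sprung block on it is 92 by 112 mm, its V along the jig's y. It has two 90-degree V supports 12 mm wide at y = -33 and +33 mm; between them 54 mm is free down to its green plate, whose top is 42 mm above the bench unloaded; the supports reach 73 mm at most. V faces: carriage_c0, c1 (-x), c2, c3 (+x)
- vee_seat (a point): where the barrel's centre lies when seated, moving with the sprung block: 73.8 mm above the bench when unloaded (barrel's top then 87.8 mm); axes as the jig's, the V along y. A barrel still clamped in a stiff gripper and 1 mm off centre bears on one side only; let go, it settles on both, stays there, and can be pressed down on its top between the supports
- carriage (a joint): how far the sprung block has sunk, 0 to 0.012 m. It moves straight down on springs of 1.2 N/mm; it starts to sink at about 1 N and is 6 mm down at about 8 N in all, the barrel's weight included, and rises again when let go
- flask: bystander: small clear conical flask, 64 mm wide, 100 mm high; origin at the centre of its underside
- dishes: bystander: stack of three cream culture dishes, 90 mm wide, 42 mm high; origin at the centre of the underside
- reagent: bystander: amber jar with a red cap, 52 mm wide, 95 mm high; origin at the centre of its underside
Mind the look-alikes: they are no part of the job. Of the things like the tub, leave any that is yellow; of the rest the larger one is meant.

How it is judged:
By the outcome, as a careful person would: the job done as asked, in the order asked, and still so for the second after the job is handed in, while the arm keeps its last pose, push and grip.
It also fails if it takes over 61 s, if anything falls off the work surface, if the arm or the gripper's body presses on something with over 40 N, if the wrist force passes 120 N, or if a joint passes its speed limit or range.

## Working session

There is one attempt and no reset: what is moved stays moved. The work goes in short steps, each a Python script; the robot and the scene stay as the last script left them, time stands still between calls to the robot, and variables do not carry over. Pictures are saved under pics/ and viewed, on a budget of 10 in all, crops included, one or two more only if the job needs it, and the job is handed in when it is done.

```bash
ls; mkdir -p pics; python3 - <<'E'
from rig import robot
import cv2, numpy as np
a=robot.capture("scene"); b=robot.capture("top")
cv2.imwrite("pics/scene0.png",a[:,:,::-1]); cv2.imwrite("pics/top0.png",b[:,:,::-1])
np.set_printoptions(precision=4,suppress=True)
for n in("scene","top","wrist"):
    c=robot.camera_info(n); print(n,c)
s=robot.read_state(); print(s['time_s'],s['tcp_pos'],s['tcp_rot'],s['width'])
E
```

```text
pics
scene {'fx': 395.23458617449387, 'fy': 395.23458617449387, 'cx': 273.8573395912122, 'cy': 211.63067307849863, 'R': array([[-0.3843,  0.923 ,  0.02  ],
       [ 0.5279,  0.2375, -0.8154],
       [-0.7574, -0.3028, -0.5785]]), 't': array([ 0.2627, -0.2181,  1.3975])}
top {'fx': 503.1595073908425, 'fy': 503.1595073908425, 'cx': 278.7413097042655, 'cy': 216.1219875478173, 'R': array([[-0.0031, -1.    ,  0.0005],
       [-0.9984,  0.0031, -0.0569],
       [ 0.0569, -0.0007, -0.9984]]), 't': array([-0.0578,  0.529 ,  1.2388])}
wrist {'fx': 325.19226210127806, 'fy': 325.19226210127806, 'cx': 280.48443893433256, 'cy': 209.48528688476804, 'R': array([[ 0.431 , -0.9024, -0.0017],
       [-0.8606, -0.4116,  0.2999],
       [-0.2713, -0.1278, -0.954 ]]), 't': array([-0.6485, -0.0401,  0.38  ])}
0.1 [ 0.2794 -0.5864  0.2474] [[ 0.9027  0.4302 -0.0008]
 [ 0.4302 -0.9027  0.0014]
 [-0.0001 -0.0016 -1.    ]] 0.08543753934378849
```

View pics/top0.png

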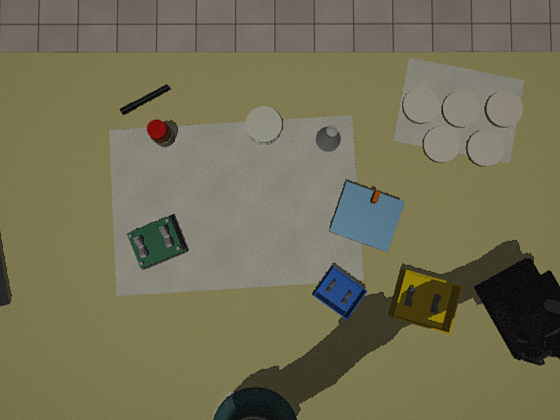

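View pics/scene0.png

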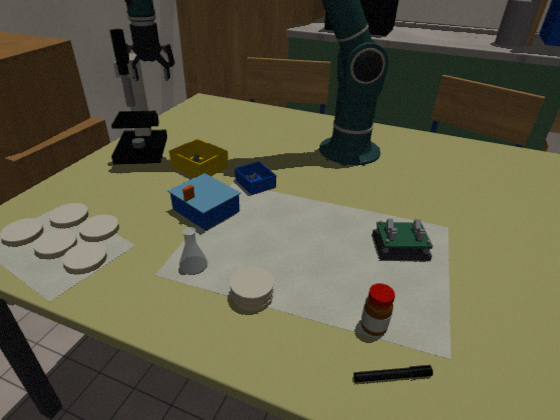

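Top view: closed light-blue lidded tub at about (367,215) with an orange fin at (375,196). The look-alikes are a small open blue tub (340,290) and a yellow tub (425,298). The jig is at (158,241), the flask (328,138), the dishes (264,125) and the jar (158,132). The larger blue, lidded one fits; I'll confirm it in a crop and measure.

```bash
cat > h.py <<'E'
import numpy as np, cv2
np.set_printoptions(precision=4,suppress=True)
def pray(c,px):
    d=np.array([(px[0]-c['cx'])/c['fx'],(px[1]-c['cy'])/c['fy'],1.])
    R=np.array(c['R']); return -R.T@np.array(c['t']), R.T@d
def fray(c,px):
    v=np.array([px[0]-c['cx'],px[1]-c['cy']]); r=np.hypot(*v)+1e-9; a=r/c['fx']
    d=np.r_[v/r*np.sin(a),np.cos(a)]
    R=np.array(c['R']); return -R.T@np.array(c['t']), R.T@d
def onz(c,px,z,f=pray):
    o,d=f(c,px); return o+d*(z-o[2])/d[2]
def fproj(c,X):
    p=np.array(c['R'])@X+np.array(c['t']); r=np.hypot(p[0],p[1]); a=np.arctan2(r,p[2])
    return np.array([c['cx'],c['cy']])+c['fx']*a*p[:2]/r
def hsv(im): return cv2.cvtColor(im,cv2.COLOR_RGB2HSV)
def blobs(m,amin):
    n,l,s,c=cv2.connectedComponentsWithStats(m.astype(np.uint8)*255)
    return sorted([(s[i,4],c[i],l==i) for i in range(1,n) if s[i,4]>=amin],key=lambda b:-b[0])
def rect(c,mask,z,f=pray):
    """min-area rectangle of a mask cast onto height z: centre, sides, angle (deg) of first side"""
    ct=max(cv2.findContours(mask.astype(np.uint8),0,cv2.CHAIN_APPROX_NONE)[0],key=len)[:,0]
    P=np.array([onz(c,p,z,f)[:2] for p in ct],np.float32)
    return cv2.minAreaRect(P)
def Rz(yaw):  # tool down; tool x axis at yaw in world, tool y = jaws
    c,s=np.cos(yaw),np.sin(yaw); return np.array([[c,s,0],[s,-c,0],[0,0,-1.]])
E
python3 - <<'E'
from rig import robot
from h import *
a=cv2.imread("pics/top0.png")[:,:,::-1]; c=robot.camera_info("top"); H=hsv(a); h,s,v=[H[...,i].astype(int) for i in range(3)]
for n,m,z,am in [("lid",(h>95)&(h<108)&(s>60)&(v>140),.062,800),("fin",(h<14)&(s>150)&(v>120),.096,20),
   ("green",(h>60)&(h<90)&(s>80)&(v>50),.042,300),("blue",(h>108)&(h<125)&(s>150),.0,100)]:
    for A,ce,mm in blobs(m,am)[:3]:
        print(n,A,ce,onz(c,ce,z),rect(c,mm,z))
for n,p in dict(flask=(328,142),dish=(264,125),jar=(163,133),sup1=(139,247),sup2=(166,236)).items(): print(n,onz(c,p,.07 if n[0]=='s' else .04))
k=cv2.resize(a[150:340,290:480],None,fx=3,fy=3,interpolation=cv2.INTER_CUBIC); cv2.imwrite("pics/crop1.png",k[:,:,::-1])
E
```

```text
fin 171 [156.2456 129.5789] [0.7291 0.2283 0.096 ] ((0.730543315410614, 0.2288481891155243), (0.03846633434295654, 0.04197554662823677), 26.798871994018555)
fin 38 [375.7632 195.9737] [ 0.5707 -0.2863  0.096 ] ((0.570392370223999, -0.28633537888526917), (0.009578196331858635, 0.02454477921128273), 70.90142822265625)
green 1222 [155.3462 242.0082] [0.4652 0.2407 0.042 ] ((0.4662630259990692, 0.24182380735874176), (0.09181851148605347, 0.11109056323766708), 22.77529525756836)
blue 692 [338.6127 292.341 ] [ 0.3383 -0.2086  0.    ] ((0.33830541372299194, -0.2103605419397354), (0.10685621947050095, 0.08744055777788162), 53.68865203857422)
flask [ 0.7099 -0.1814  0.04  ]
dish [ 0.7528 -0.0238  0.04  ]
jar [0.7335 0.2252 0.04  ]
sup1 [0.4533 0.2725 0.07  ]
sup2 [0.4792 0.2087 0.07  ]
```

View pics/crop1.png

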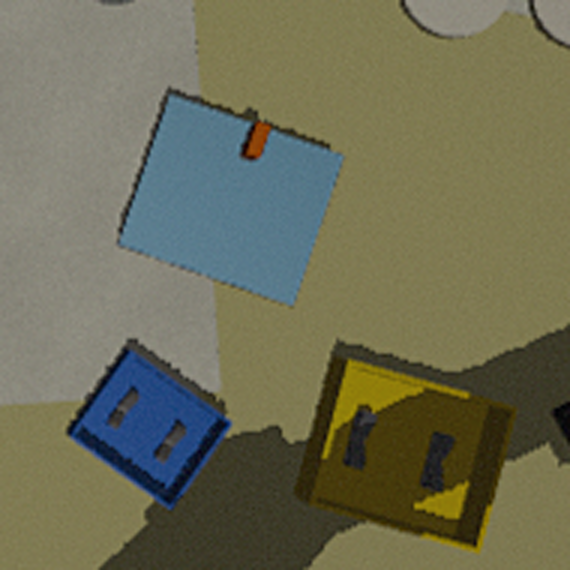

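The crop shows the pale blue lid (centre about (365,216) in the top image) with its orange fin. It is larger than the open blue tub and not yellow, so it is the one meant. Next I go over the fin for a close wrist look.

```bash
python3 - <<'E'
from rig import robot
from h import *
a=cv2.imread("pics/top0.png")[:,:,::-1]; c=robot.camera_info("top"); H=hsv(a); print(H[220,355],H[205,350])
h,s,v=[H[...,i].astype(int) for i in range(3)]; m=(abs(h-H[220,355][0])<8)&(s>50)&(v>90)
A,ce,mm=blobs(m,500)[0]; print(A,ce,rect(c,mm,.062))
yaw=np.deg2rad(-18.5); p=np.array([.555,-.281,.22])
t0=robot.read_state()['time_s']
robot.goto(p,Rz(yaw))
w=robot.camera_info("wrist"); im=robot.capture("wrist"); s=robot.read_state(); print(s['time_s']-t0,s['tcp_pos'],s['qpos'],s['ft_force'])
cv2.imwrite("pics/w1.png",im[:,:,::-1]); import pickle; pickle.dump(w,open("w1.pkl","wb"))
# finger-free view: reach checks for the tipping
u=np.array([np.cos(yaw),np.sin(yaw),0])
E
```

```text
[ 99  95 139] [100  91 140]
3176 [366.3284 216.6599] ((0.5256808996200562, -0.2702192962169647), (0.1474337875843048, 0.12815651297569275), 70.38785552978516)
1.575 [ 0.5543 -0.2826  0.2201] [ 0.4133  0.4487  0.0053  1.7018 -0.0019  0.9909 -1.4766] [-0.1101 -0.7399  0.3229]
```

View pics/w1.png

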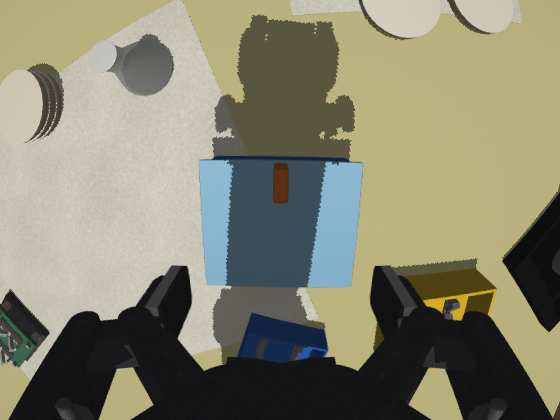

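The wrist view shows the lid squarely at about (200–362, 157–287), with the fin at (281,183). Nothing is near the fingers. I'll cross-check the wrist numbers, check reach for the tipping arc, then grip.

```bash
python3 - <<'E'
from rig import robot
from h import *
import pickle
w=pickle.load(open("w1.pkl","rb")); a=cv2.imread("pics/w1.png")[:,:,::-1]; H=hsv(a)
h,s,v=[H[...,i].astype(int) for i in range(3)]
m=(h>95)&(h<110)&(s>60)&(s<140)&(v>45); m=cv2.morphologyEx(m.astype(np.uint8),cv2.MORPH_OPEN,np.ones((3,3)))
m[:, :190]=0; m[290:]=0; m[:,370:]=0
print("cam",-np.array(w['R']).T@w['t'])
A,ce,mm=blobs(m,500)[0]; print(A,ce,rect(w,mm,.062,fray))
f=(h<14)&(s>120)&(v>50); A,ce,mm=blobs(f,50)[0]; print("fin",A,ce,rect(w,mm,.096,fray),onz(w,(281,165),.096,fray),onz(w,(281,190),.096,fray))
C=np.array([.5257,-.2702]);yaw=np.deg2rad(-19.6); x=np.r_[np.cos(yaw),np.sin(yaw),0]
q=robot.read_state()['qpos']
g=np.r_[C,.058]+.048*x+[0,0,.026-.002]
piv=np.r_[C,.058]-.060*x
yl=np.array([-np.sin(yaw),np.cos(yaw),0])
for d in (0,10,20):
    R=cv2.Rodrigues(-yl*np.deg2rad(d))[0]; P=piv+R@(g-piv); print(d,P,robot.ik(P,R@Rz(yaw)))
E
```

```text
cam [ 0.6265 -0.306   0.3461]
18877 [279.393  222.7404] ((0.5255837440490723, -0.27156639099121094), (0.1470319926738739, 0.127837136387825), 70.4403076171875)
fin 569 [280.1652 183.1406] ((0.5729405879974365, -0.28804492950439453), (0.011194557882845402, 0.03156218305230141), 71.44532775878906) [ 0.5862 -0.2933  0.096 ] [ 0.5671 -0.2869  0.096 ]
0 [ 0.5709 -0.2863  0.082 ] [ 0.4081  0.6459  0.0059  1.7391 -0.0052  0.7566 -1.4963]
10 [ 0.5654 -0.2844  0.1004] [ 0.4268  0.5506 -0.0097  1.8787 -0.0162  0.5384 -1.4807]
20 [ 0.5571 -0.2814  0.1175] [ 0.4605  0.4696 -0.0398  2.0164 -0.0376  0.3083 -1.4509]
```

```bash
cat > lid.py <<'E'
from h import *
C=np.array([.5256,-.2709]);yaw=np.deg2rad(-19.6); x=np.r_[np.cos(yaw),np.sin(yaw),0]
yl=np.array([-np.sin(yaw),np.cos(yaw),0]); g=np.r_[C,.083]+.048*x; piv=np.r_[C,.058]-.060*x
def tip(d):
    R=cv2.Rodrigues(-yl*np.deg2rad(d))[0]; return piv+R@(g-piv), R@Rz(yaw)
E
python3 - <<'E'
from rig import robot
from lid import *
def st(n):
    s=robot.read_state(); print(n,round(s['time_s'],2),s['tcp_pos'],s['ft_force'],s['wrist_torque'],round(s['width'],4))
robot.goto(g+[0,0,.05],Rz(yaw)); robot.move_linear(g,speed=.08); st("down")
robot.close_gripper(60); st("grip")
for d in (4,8,12,16,20):
    robot.move_linear(*tip(d),speed=.04); st(d)
robot.sleep(.3); a=robot.capture("scene"); cv2.imwrite("pics/scene1.png",cv2.resize(a[130:270,110:310],None,fx=3.5,fy=3.5)[:,:,::-1])
E
```

```text
down 2.89 [ 0.571  -0.2871  0.083 ] [ 0.2165 -0.111   0.3925] [ 0.0195  0.0226 -0.0468] 0.0861
grip 3.56 [ 0.5711 -0.2871  0.0833] [-0.271   0.1003  2.0174] [ 0.0322 -0.0032  0.0274] 0.0109
4 3.9 [ 0.5684 -0.2862  0.0904] [-0.364   0.497  -0.0443] [0.0592 0.3286 0.0027] 0.0112
8 4.24 [ 0.5663 -0.2854  0.0975] [-0.9553  0.0668  0.5546] [ 0.1355  0.5562 -0.0415] 0.0113
12 4.58 [ 0.5637 -0.2845  0.1047] [-0.2329  0.4827  0.8997] [ 0.1524  0.536  -0.0031] 0.0111
16 4.92 [ 0.5605 -0.2833  0.1116] [-2.283  -0.3686  1.8788] [0.2305 0.6332 0.0202] 0.0115
20 5.27 [ 0.5567 -0.282   0.1182] [-2.3892  0.4626  2.2037] [0.2772 0.7621 0.0002] 0.011
```

View pics/scene1.png

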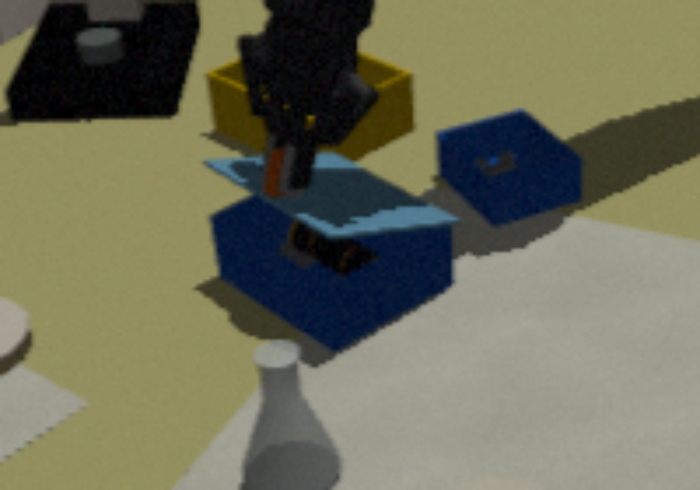

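The lid is tipped about 20° with its far edge on the rim, and the barrel with its brass bands is visible inside. Now I lift it off, level it, lay it down and look at the tub.

```bash
python3 - <<'E'
from rig import robot
from lid import *
import pickle
def st(n):
    s=robot.read_state(); print(n,round(s['time_s'],2),s['tcp_pos'],s['ft_force'],round(s['width'],4))
P,R=tip(20)
robot.move_linear(P+[0,0,.09],R,speed=.12); st("up")
y2=np.deg2rad(-8); L=np.array([.50+.048*np.cos(y2),.01+.048*np.sin(y2),0])
robot.goto(L+[0,0,.10],Rz(y2)); st("over")
robot.move_linear(L+[0,0,.034],speed=.1); st("low")
for z in (.032,.0305,.029):
    robot.move_linear(L+[0,0,z],speed=.03); st(z)
    if robot.read_state()['ft_force'][2]>4: break
robot.open_gripper(); st("open")
robot.move_linear(L+[0,0,.12],speed=.2)
b=np.r_[C,.20]-.07*x
robot.goto(b,Rz(yaw)); robot.sleep(.1)
w=robot.camera_info("wrist"); im=robot.capture("wrist"); t=robot.capture("top"); st("tub")
cv2.imwrite("pics/w2.png",im[:,:,::-1]); pickle.dump(w,open("w2.pkl","wb")); cv2.imwrite("pics/top2.png",t[:,:,::-1])
cv2.imwrite("pics/v2.png",np.hstack([cv2.resize(im[100:400,100:460],(400,333)),cv2.resize(t[120:320,200:440],(400,333))])[:,:,::-1])
E
```

```text
up 6.52 [ 0.5561 -0.2817  0.2076] [-0.2018 -0.2935 -1.3425] 0.011
over 7.68 [0.5479 0.0015 0.1003] [ 0.9881 -0.5766 -1.0055] 0.0112
low 8.49 [0.548  0.0032 0.0344] [ 0.4524  0.4907 -1.898 ] 0.0106
0.032 8.74 [0.5478 0.0033 0.0325] [ 0.7156 -0.4626 -1.9834] 0.0108
0.0305 8.99 [0.5475 0.0033 0.0305] [ 0.6906 -0.0818 -0.5878] 0.0109
0.029 9.24 [0.5477 0.0034 0.0302] [-3.6202  0.0251 10.1939] 0.0115
open 9.95 [0.5475 0.0033 0.0289] [-0.332   0.066  -0.0724] 0.0855
tub 11.83 [ 0.4603 -0.2458  0.1994] [-0.7015  0.2226 -0.5927] 0.0852
```

View pics/v2.png

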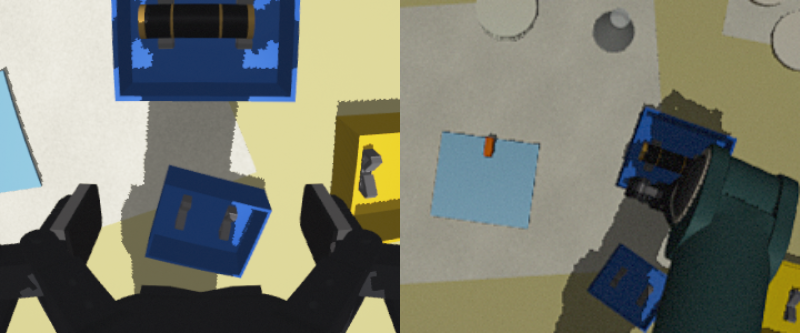

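The lid lies flat with its fin up. The barrel lies along the tub's y in the cradles, at about (224–330, 121) in the wrist frame. The tub is 112 mm wide inside and the open fingers are 114 mm over their backs, so I enter turned by 35°. I'll close lightly, turn square as the jaws close on it, and then lift.

```bash
python3 - <<'E'
from rig import robot
from lid import *
import pickle
def st(n):
    s=robot.read_state(); print(n,round(s['time_s'],2),s['tcp_pos'],s['ft_force'],round(s['width'],4)); return s
w=pickle.load(open("w2.pkl","rb"))
e=[onz(w,p,.032,fray) for p in ((224.5,119),(329.5,121))]
m=(e[0]+e[1])/2; print(e,m,np.linalg.norm(e[0]-e[1]),"along tub y:",(m[:2]-C)@yl[:2],"x:",(m[:2]-C)@x[:2])
off=np.clip((m[:2]-C)@yl[:2],-.004,.004)
p=np.r_[C+off*yl[:2],0]; ya=yaw+np.pi/2; yd=ya-np.deg2rad(35)
robot.goto(p+[0,0,.13],Rz(yd))
for z in (.07,.062,.054,.046,.039):
    robot.move_linear(p+[0,0,z],speed=.08); s=st(z)
    if np.abs(s['ft_force']).max()>6: print("CONTACT"); break
else:
    robot.close_gripper(20); st("closed")
    robot.goto(p+[0,0,.039],Rz(ya)); st("turned")
    robot.sleep(.3); robot.close_gripper(40); st("grip40")
E
```

```text
[array([ 0.5421, -0.2204,  0.032 ]), array([ 0.509 , -0.3088,  0.032 ])] [ 0.5256 -0.2646  0.032 ] 0.0943455137263956 along tub y: 0.005917866309552159 x: -0.0021586396280749427
0.07 13.56 [ 0.5273 -0.2673  0.0703] [ 0.0612 -0.1513 -0.0199] 0.0854
0.062 13.81 [ 0.5266 -0.267   0.0617] [-0.45   -1.0872 -0.3008] 0.0853
0.054 14.06 [ 0.5265 -0.2669  0.0534] [ 0.2346  0.0353 -0.435 ] 0.0856
0.046 14.31 [ 0.5265 -0.267   0.0453] [ 0.6734  1.075  -0.7273] 0.0857
0.039 14.56 [ 0.5265 -0.267   0.0385] [0.6406 0.1877 0.531 ] 0.0856
closed 15.06 [ 0.5253 -0.2638  0.0401] [-8.1517  7.654  15.916 ] 0.0485
turned 15.59 [ 0.5267 -0.2665  0.0392] [-1.903   3.8865  4.0977] 0.0272
grip40 16.11 [ 0.5267 -0.2664  0.0392] [-3.7269  4.3958  5.9656] 0.0261
```

```bash
python3 - <<'E'
from rig import robot
from lid import *
import pickle
def st(n):
    s=robot.read_state(); print(n,round(s['time_s'],2),s['tcp_pos'],s['ft_force'],s['wrist_torque'],round(s['width'],4)); return s
p=np.array(robot.read_state()['tcp_pos'])
robot.move_linear(p+[0,0,.015],Rz(yaw+np.pi/2),speed=.05); st("up15")
robot.move_linear(p+[0,0,.15],speed=.15); st("up")
yj=np.deg2rad(112.8); J=np.array([.4663,.2418])
jy=np.array([np.cos(yj),np.sin(yj)]); jx=np.array([np.sin(yj),-np.cos(yj)])
# view of the jig from beside it: wrist camera sits ahead of the tool (+tool x)
robot.goto(np.r_[J-.11*jy,.19],Rz(yj)); robot.sleep(.15)
w=robot.camera_info("wrist"); im=robot.capture("wrist"); st("jig"); sc=robot.capture("top")
cv2.imwrite("pics/w3.png",im[:,:,::-1]); pickle.dump(w,open("w3.pkl","wb")); cv2.imwrite("pics/top3.png",sc[:,:,::-1])
E
```

```text
up15 16.57 [ 0.5269 -0.267   0.0546] [ 0.6708 -1.1935 -2.3734] [ 0.0156  0.029  -0.0208] 0.0263
up 17.62 [ 0.526  -0.2662  0.1881] [ 0.6338 -0.2223 -1.6392] [ 0.007   0.0559 -0.0055] 0.0265
jig 19.32 [0.5094 0.1392 0.1899] [-0.2556  0.2285 -2.3739] [-0.0327  0.0167  0.0344] 0.0263
```

View pics/w3.png

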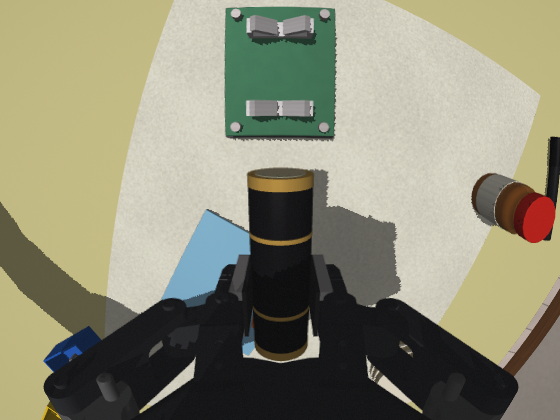

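The barrel is held straight across the jaws, with its axis along column 281 and thin brass bands at rows ~241 and ~319. The jig is square to the tool at about (225–335, 8–137), its supports at rows ~27 and ~107. Now I measure both.

```bash
python3 - <<'E'
from rig import robot
from lid import *
import pickle
w=pickle.load(open("w3.pkl","rb")); a=cv2.imread("pics/w3.png")[:,:,::-1]; H=hsv(a); h,s,v=[H[...,i].astype(int) for i in range(3)]
g=(h>60)&(h<90)&(s>80)&(v>50); A,ce,mm=blobs(g,500)[0]; r=rect(w,mm,.042,fray); print("green",ce,r)
# supports: greyish within the plate's bounding box
bx=np.zeros(g.shape,bool); bx[15:125,242:318]=1
for A,ce,m in blobs(bx&(s<60),200)[:3]: ys,xs=np.where(m); print("sup",A,ce,(xs.min(),xs.max(),ys.min(),ys.max()),onz(w,((xs.min()+xs.max())/2,ys.min()),.073,fray),onz(w,((xs.min()+xs.max())/2,ys.max()),.073,fray))
S=robot.read_state(); p=S['tcp_pos']; R=np.array(S['tcp_rot'])
br=(h>10)&(h<28)&(s>90)&(v>70)
col=br[165:370,279:284].mean(1)>.5; rr=np.where(col)[0]+165; print("brass rows",rr)
for sp in np.split(rr,np.where(np.diff(rr)>1)[0]+1):
    for z in (.195,): X=onz(w,(281.,sp.mean()),z,fray); print(sp.mean(),"tool xy",(R.T@(X-p))[:2])
c=robot.camera_info("top"); t=cv2.imread("pics/top0.png")
# barrel edges left/right at a row between the bands -> lateral centre and width
for row in (215,280):
    d=(v[row]<60)&(np.arange(560)>235)&(np.arange(560)<330); xs=np.where(d)[0]; print(row,xs.min(),xs.max())
E
```

```text
green [279.6041  73.332 ] ((0.4650817811489105, 0.24206888675689697), (0.09115388244390488, 0.11148372292518616), 22.404144287109375)
sup 1396 [279.7163  27.2486] (np.int64(246), np.int64(313), np.int64(15), np.int64(38)) [0.4504 0.2776 0.073 ] [0.4575 0.2606 0.073 ]
sup 1111 [279.7111 107.7534] (np.int64(246), np.int64(313), np.int64(100), np.int64(116)) [0.4757 0.217  0.073 ] [0.4803 0.206  0.073 ]
brass rows [178 179 180 181 182 183 184 185 186 187 188 189 190 191 241 242 243 244
 245 318 319 320 354 355 356 357 358 359 360]
184.5 tool xy [0.0486 0.    ]
243.0 tool xy [0.0244 0.    ]
319.0 tool xy [-0.0136  0.    ]
357.0 tool xy [-0.0379  0.0001]
215 250 312
280 244 318
```

```bash
cat > jig.py <<'E'
from h import *
J=np.array([.4657,.2415]); yj=np.deg2rad(112.6)
jy=np.array([np.cos(yj),np.sin(yj)]); jx=np.array([np.sin(yj),-np.cos(yj)])
E
python3 - <<'E'
from rig import robot
from jig import *
import pickle
def st(n):
    s=robot.read_state(); print(n,round(s['time_s'],2),s['tcp_pos'],s['ft_force'],round(s['width'],4)); return s
q=J-.005*jy
robot.goto(np.r_[q,.125],Rz(yj)); f0=st("over")['ft_force'][2]
robot.move_linear(np.r_[q,.087],speed=.08); robot.sleep(.1); f0=st("pre")['ft_force'][2]
for z in (.0855,.0845,.0835,.0825,.0815):
    robot.move_linear(np.r_[q,z],speed=.03); robot.sleep(.1); s=st(z)
    if s['ft_force'][2]-f0>2: break
robot.open_gripper(); st("open")
robot.move_linear(np.r_[q-.07*jy,.19],speed=.2); robot.sleep(.1)
w=robot.camera_info("wrist"); im=robot.capture("wrist"); st("look"); sc=robot.capture("top")
cv2.imwrite("pics/w4.png",im[:,:,::-1]); pickle.dump(w,open("w4.pkl","wb")); cv2.imwrite("pics/top4.png",sc[:,:,::-1])
cv2.imwrite("pics/v4.png",cv2.resize(im[:240,180:400],None,fx=2.5,fy=2.5)[:,:,::-1])
E
```

```text
over 19.93 [0.4673 0.2374 0.1246] [ 0.6076 -0.6976 -1.098 ] 0.0265
pre 20.66 [0.4677 0.2371 0.0873] [ 0.3087  0.2708 -1.7518] 0.0263
0.0855 21.01 [0.4677 0.2369 0.0856] [-0.1461  0.4671 -1.8369] 0.0268
0.0845 21.36 [0.4676 0.2369 0.0845] [ 0.5903  0.6636 -1.5143] 0.0264
0.0835 21.71 [0.4678 0.237  0.0836] [ 0.4169 -0.0939 -1.4374] 0.0264
0.0825 22.06 [0.4679 0.2371 0.0827] [ 1.4483 -0.3041 -0.6144] 0.0261
0.0815 22.41 [0.4679 0.237  0.0816] [0.8499 0.8548 2.1558] 0.0265
open 23.02 [0.4676 0.2368 0.0815] [-0.1153  0.0434  0.1999] 0.0856
look 23.96 [0.4935 0.1729 0.1889] [-0.2963 -0.6213  0.0292] 0.0855
```

View pics/v4.png

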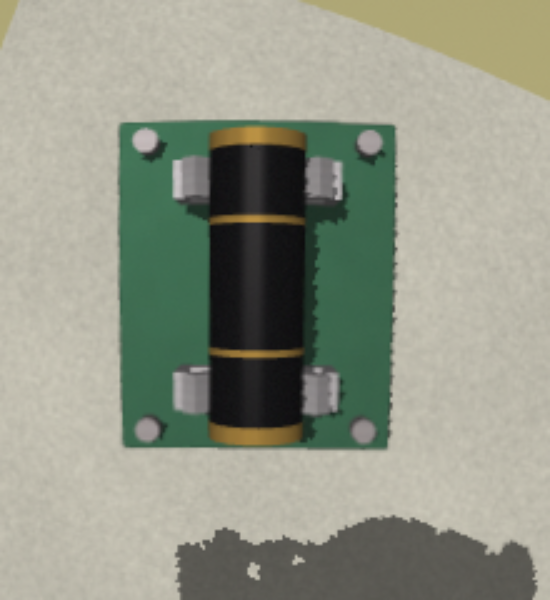

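The barrel lies straight in the V, over both supports, with bands at crop rows 219 and 353 and the supports at rows ~180 and ~390. I'll check how well it is centred numerically.

```bash
python3 - <<'E'
from jig import *
import pickle
w=pickle.load(open("w4.pkl","rb")); a=cv2.imread("pics/w4.png")[:,:,::-1]; H=hsv(a); h,s,v=[H[...,i].astype(int) for i in range(3)]
g=(h>60)&(h<90)&(s>80)&(v>50); g=cv2.morphologyEx(g.astype(np.uint8),cv2.MORPH_OPEN,np.ones((3,3)));u=np.zeros_like(g)
for A,ce,m in blobs(g,300)[:2]: u|=m.astype(np.uint8)
P=np.argwhere(u)[:,::-1]; r=cv2.minAreaRect(np.array([onz(w,p,.042,fray)[:2] for p in P],np.float32)); print("green",r)
J2=np.array(r[0]); f=lambda X,O:(round(float((X[:2]-O)@jx)*1e3,1),round(float((X[:2]-O)@jy)*1e3,1))
for n,px,z in [("b1",(257,219),.0874),("b2",(257,353),.0874),("s1L",(190,180),.073),("s1R",(324,180),.073),("s2L",(190,390),.073),("s2R",(320,390),.073)]:
    X=onz(w,(px[0]/2.5+180,px[1]/2.5),z,fray); print(n,f(X,J),f(X,J2))
br=(h>10)&(h<28)&(s>90)&(v>70); col=np.where(br[30:190,280:286].mean(1)>.5)[0]+30; print(col)
for rr in np.split(col,np.where(np.diff(col)>1)[0]+1): print(rr.mean(),f(onz(w,(282.8,rr.mean()),.0874,fray),J))
E
```

```text
green ((0.4650653004646301, 0.24243956804275513), (0.09071805328130722, 0.11068812012672424), 22.38819694519043)
b1 (0.0, 19.3) (0.3, 18.2)
b2 (0.1, -18.3) (0.4, -19.4)
s1L (-19.5, 32.2) (-19.3, 31.1)
s1R (19.6, 32.4) (19.8, 31.3)
s2L (-19.8, -30.8) (-19.6, -31.9)
s2R (19.1, -30.6) (19.4, -31.7)
[ 51  52  53  54  55  56  57  86  87  88 140 141 142 171 172 173 174 175
 176 177]
54.0 (-0.0, 43.2)
87.0 (0.0, 19.8)
141.0 (0.1, -18.1)
174.0 (0.2, -41.7)
```

Centred to under 1 mm along and across the V. Now I press with the closed fingertips, turned across the barrel, in small steps with force readings.

```bash
python3 - <<'E'
from rig import robot
from jig import *
def fz(n=8):
    z=[];t=[]
    for _ in range(n): s=robot.read_state(); z.append(s['ft_force']); t.append(s['tcp_pos']); robot.sleep(.03)
    return np.mean(z,0),np.mean(t,0),s['time_s']
q=J+.0007*jy; yp=yj-np.pi/2
robot.close_gripper(20)
robot.goto(np.r_[q,.14],Rz(yp)); robot.move_linear(np.r_[q,.110],speed=.08); robot.sleep(.2)
f0,p,t=fz(12); print("free",f0,p,t)
for z in (.1065,.1055,.1045,.1035,.1025,.1015,.1005):
    robot.move_linear(np.r_[q,z],speed=.02); robot.sleep(.1); f,p,t=fz(); print(z,p,f-f0,round(t,2))
    if (f-f0)[2]>6: break
E
```

```text
free [ 0.2249 -0.006  -0.2317] [0.4656 0.2422 0.1103] 27.2833
0.1065 [0.4654 0.2422 0.1065] [-0.2204  0.0099  0.3905] 27.98
0.1055 [0.4654 0.2422 0.1055] [-0.217  -0.2247  0.0207] 28.59
0.1045 [0.4654 0.2421 0.1045] [-0.129  -0.2597  0.3386] 29.21
0.1035 [0.4655 0.2422 0.1036] [-0.2723  0.321   1.3794] 29.82
0.1025 [0.4655 0.2422 0.1026] [0.051  0.0896 2.4353] 30.44
0.1015 [0.4655 0.2422 0.1016] [-0.1381  0.0413  3.4502] 31.06
0.1005 [0.4655 0.2422 0.1006] [-0.1356  0.0466  4.6515] 31.68
```

```bash
python3 - <<'E'
from rig import robot
from jig import *
q=J+.0007*jy
for z in (.0995,.0988):
    robot.move_linear(np.r_[q,z],speed=.02); robot.sleep(.3)
    S=[]
    for _ in range(12): S.append(robot.read_state()); robot.sleep(.03)
    print(z,np.mean([s['tcp_pos'] for s in S],0),np.mean([s['ft_force'] for s in S],0)-[.22,0,-.23],S[-1]['time_s'])
sc=robot.capture("scene"); tp=robot.capture("top"); w=robot.capture("wrist")
cv2.imwrite("pics/v5.png",np.hstack([cv2.resize(sc[140:400,130:480],(400,300)),cv2.resize(w,(400,300))])[:,:,::-1])
E
```

```text
0.0995 [0.4655 0.2422 0.0996] [-0.5472 -0.0609  5.8364] 32.625
0.0988 [0.4655 0.2422 0.099 ] [-0.3727 -0.1068  6.3125] 33.575
```

View pics/v5.png

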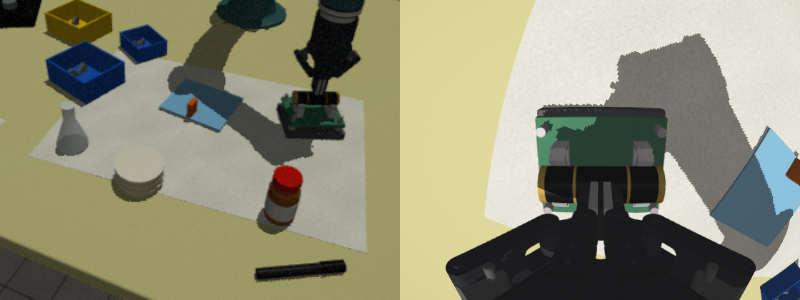

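The barrel is held pressed in the V under the closed fingertips. The lid is flat with its fin up, and the flask, dishes and jar are where they were. By force and by height it has sunk 5.7–5.8 mm, so I'll nudge it a last 0.3 mm and hand in.

```bash
python3 - <<'E'
from rig import robot
from jig import *
robot.move_linear(np.r_[J+.0007*jy,.0985],speed=.02); robot.sleep(.4)
S=[]
for _ in range(12): S.append(robot.read_state()); robot.sleep(.03)
print(np.mean([s['tcp_pos'] for s in S],0),np.mean([s['ft_force'] for s in S],0)-[.22,0,-.23],S[-1]['time_s'])
robot.finish_job()
E
```

```text
[0.4655 0.2422 0.0988] [-0.4831 -0.4459  6.7842] 34.775
the job is handed in; nothing more can be done
```

The job is done and was handed in at 34.8 s of the 61 s allowed, with the barrel still held pressed.

- **Lid:** I tipped it about 20° on its far edge, lifted it off, and laid it flat on the bench with the grip up.
- **Barrel:** I entered the tub with the jaws turned 35°, because the open fingers are wider than the tub inside. The jaws then closed square as I turned them. I laid the barrel in the V and let go so that it settled.
- **Pressing:** I pressed the barrel's top with the closed fingertips.

**Last checks:**
- The barrel is centred within about 1 mm along and across the V.
- The pushing force is 6.8 N and the fingertip height is about 6.0 mm below the unloaded barrel top. Both agree on about 6 mm of sink.
- In the last picture the flask, dishes and jar stand where they were.

**Small disagreements:**
- Two measurements of the barrel's position along its axis differed by about 3 mm. I corrected for this before laying it down.
- The gripper read 26 mm on the 28 mm barrel, which made no difference.

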